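# Set the stock markers of the reagent trays

## Robot

A 7-joint arm with a two-finger parallel gripper is mounted at the origin on the work surface. World frame = base frame: x ahead of the robot, y to its left, z up, the work surface at z = 0. Lengths are in m, angles in rad, forces in N, time in s.
With the tool pointing down it reaches from about 0.425 to 0.925 m from the base axis. Payload 6.8 kg.
Tool frame: the origin (TCP) lies on the mounting face of the last link; the fingertips stand 173 mm ahead of it and the grasp point (between the pads) lies 155 mm ahead of it; z points along the fingers, y is the direction in which the jaws open and shut (so a half turn about z gives the same grasp; the last joint's range is limited). The gripper opens to 85 mm and grips with 20 to 120 N. Pads are 22 mm wide; open, the fingers measure 114 mm over their backs; the gripper's body (76 mm by 85 mm) begins 54 mm behind the grasp point. The pads swing forward as they close: fully open they stand 13 mm farther back than shut.
Start: joints at [-1.434, 0.477, 0.022, 1.555, -0.011, 1.109, -0.083], TCP at [0.164, 0.655, 0.405] pointing down, gripper open.
Joint ranges: [-2.96, 2.96], [-0.34, 2.1], [-1.41, 1.46], [0.24, 2.44], [-1.37, 4.51], [0.17, 1.92], [-2.96, 2.96]. Speed limits (rad/s): [2.39, 2.39, 3.14, 3.14, 3.14, 3.14, 3.14].

## Interface

Orientations are given as a unit quaternion [w, x, y, z].
In Python, from station import sensors, read_camera, bot gives the robot as it stands. The module is installed in compiled form; this text tells all that it offers.
- The arm moves only by the tool play_rows, never from a script. Its argument "commands" is a list of rows, each a list of 4 numbers: the shift along the tool's x, y, z in m, then the turn about the tool's z in degrees. A call has 1 to 20 rows; each row shifts and turns the commanded pose from where the row before left it, along the tool's axes as they then stand; what a row does not reach is not made up. A row lasts 1/10 s, in which the tool goes at most 50 mm and 8.59 degrees, less where a joint would pass 70% of its speed; a pose out of reach is approached as far as the arm can. A call with a gripper value outside its range is refused whole. "claw" is the finger opening in m, from 0 to 0.0854, set as the call begins (left out, the last holds). The fingers move at their own pace and stop on an object; "force" is the grip in N (left out, the last holds). Time passes only in rows, so rows that do not move let the fingers close. It gives the time, the measured TCP pose, the force and the opening at its end, in the units of the state.
- sensors.get_obs(): the state, without advancing time (a new reading comes with each control period).
- read_camera(name): name is "scene" or "top" or "wrist"; returns a dict with "frame" (480x640x3 uint8, blue, green, red), "depth" (480x640 float32, m along the optical axis (not along the pixel's ray), 0 where there is no reading), "fx", "fy", "cx", "cy" (pixels), "rvec" (rotation vector, rad) and "tvec" (3), from world to camera coordinates, as OpenCV has them; the wrist camera has in their place "T_tool_cam" (4x4, takes a point from camera to tool coordinates, whose origin is the TCP and whose axes are the flange's). Camera axes: x right, y down, z forward; pixel columns grow to the right and rows downward; lengths in m; the calibration is good to about 2 mm. A picture is of the moment at which its call begins: read the wrist's pose just before it.
- bot.hand_in(): hands the job in, once; it reports no verdict.
The state is a dict: "t": time; "q": joint angles; "joint_vel": joint speeds; "joint_torque": joint torques, N m; "eef_pos": TCP position; "tool_rot": TCP orientation; "contact_force": force on the tool from outside, world axes, zero at the start; "torque": the same for the moment, N m; "gripper_width": opening from 0.0 (shut) to 1.0 (fully open).
Only numpy, scipy, OpenCV 4.12 (cv2) and the standard library are available. Lean on these libraries where they do the work, as an engineer would, in place of code of your own. Each camera call takes 0.05 s, during which the arm holds its last target.

## Task

Each reagent tray has a hinged marker plate in front of it: tipped towards its tray the plate shows a ring (tray full, all six bottles there), tipped away from it a bar (not full). With a fingertip gently push over the plates that are wrong, so that only the full trays show the ring and the others show the bar, each plate lying fully over. Grasp and lift nothing, leave the plates that are already right as they are, and do not bump the trays, bottles or the other things on the bench.

Things in the scene. Friction and masses are not known exactly. Their poses are not given: they have to be found in the camera images.
- rack_a: Fixed grey base plate, 280 (x) x 200 (y) x 10 mm, on the bench; two trays side by side at its far end, a hinged marker plate in front of each at its near end. Origin: centre of its underside; x points from marker plates to trays (roughly away from the robot, turned up to 0.15 rad), y left, z up. Hinges at x -85, y +50 (left) and -50 (right), z 32 mm.
- rack_a_left_plate (a joint): Angle of the left marker plate of rack_a: 0 upright, positive leaning towards its tray, negative away from it (to the robot). It swings freely, tips by its own weight once past upright and rests on a stop at +0.65 or -0.65 rad. At +0.65 its upper face shows a black RING (full), at -0.65 a black BAR (not full). A light push (about 1 N) near the free edge sends it over.
- rack_a_left_hinge (a point): Middle of the hinge line (along rack y) of the left marker plate of rack_a, 32 mm above the bench; fixed. Plate: white plastic, 50 wide, 60 long, 4 mm thick, 30 g. Free edge at rest: 80 mm above the bench, 36 mm from the hinge horizontally; upright: 92 mm up. Two fixed cheeks hold it, 31 mm either side, 58 mm long in x, tops 46 mm above the bench.
- rack_a_right_plate (a joint): Angle of the right marker plate of rack_a: 0 upright, positive leaning towards its tray, negative away from it (to the robot). It swings freely, tips by its own weight once past upright and rests on a stop at +0.65 or -0.65 rad. At +0.65 its upper face shows a black RING (full), at -0.65 a black BAR (not full). A light push (about 1 N) near the free edge sends it over.
- rack_a_right_hinge (a point): Middle of the hinge line (along rack y) of the right marker plate of rack_a, 32 mm above the bench; fixed. Plate: white plastic, 50 wide, 60 long, 4 mm thick, 30 g. Free edge at rest: 80 mm above the bench, 36 mm from the hinge horizontally; upright: 92 mm up. Two fixed cheeks hold it, 31 mm either side, 58 mm long in x, tops 46 mm above the bench.
- rack_b: Fixed grey base plate, 280 (x) x 200 (y) x 10 mm, on the bench; two trays side by side at its far end, a hinged marker plate in front of each at its near end. Origin: centre of its underside; x points from marker plates to trays (roughly away from the robot, turned up to 0.15 rad), y left, z up. Hinges at x -85, y +50 (left) and -50 (right), z 32 mm.
- rack_b_left_plate (a joint): Angle of the left marker plate of rack_b: 0 upright, positive leaning towards its tray, negative away from it (to the robot). It swings freely, tips by its own weight once past upright and rests on a stop at +0.65 or -0.65 rad. At +0.65 its upper face shows a black RING (full), at -0.65 a black BAR (not full). A light push (about 1 N) near the free edge sends it over.
- rack_b_left_hinge (a point): Middle of the hinge line (along rack y) of the left marker plate of rack_b, 32 mm above the bench; fixed. Plate: white plastic, 50 wide, 60 long, 4 mm thick, 30 g. Free edge at rest: 80 mm above the bench, 36 mm from the hinge horizontally; upright: 92 mm up. Two fixed cheeks hold it, 31 mm either side, 58 mm long in x, tops 46 mm above the bench.
- rack_b_right_plate (a joint): Angle of the right marker plate of rack_b: 0 upright, positive leaning towards its tray, negative away from it (to the robot). It swings freely, tips by its own weight once past upright and rests on a stop at +0.65 or -0.65 rad. At +0.65 its upper face shows a black RING (full), at -0.65 a black BAR (not full). A light push (about 1 N) near the free edge sends it over.
- rack_b_right_hinge (a point): Middle of the hinge line (along rack y) of the right marker plate of rack_b, 32 mm above the bench; fixed. Plate: white plastic, 50 wide, 60 long, 4 mm thick, 30 g. Free edge at rest: 80 mm above the bench, 36 mm from the hinge horizontally; upright: 92 mm up. Two fixed cheeks hold it, 31 mm either side, 58 mm long in x, tops 46 mm above the bench.
- tray_full_a: Fixed grey open tray, 105 (x) x 85 (y) x 35 mm high, walls 4 mm, full: all six places (three rows of two) hold a small amber bottle, tops 76 mm above the bench. Origin: centre of its underside (10 mm above the bench); it stands 165 mm beyond the hinge of its own marker plate, along the rack's x axis, so its near wall is 112 mm beyond the hinge.
- tray_full_b: Fixed grey open tray, 105 (x) x 85 (y) x 35 mm high, walls 4 mm, full: all six places (three rows of two) hold a small amber bottle, tops 76 mm above the bench. Origin: centre of its underside (10 mm above the bench); it stands 165 mm beyond the hinge of its own marker plate, along the rack's x axis, so its near wall is 112 mm beyond the hinge.
- tray_part: Fixed grey open tray, 105 (x) x 85 (y) x 35 mm high, walls 4 mm, not full: only three of its six places hold a small amber bottle, tops 76 mm above the bench. Origin: centre of its underside (10 mm above the bench); it stands 165 mm beyond the hinge of its own marker plate, along the rack's x axis, so its near wall is 112 mm beyond the hinge.
- tray_empty: Fixed grey open tray, 105 (x) x 85 (y) x 35 mm high, walls 4 mm, not full: no bottle in it. Origin: centre of its underside (10 mm above the bench); it stands 165 mm beyond the hinge of its own marker plate, along the rack's x axis, so its near wall is 112 mm beyond the hinge.
- dropper: Loose bystander: small amber dropper bottle, 32 mm across, 65 mm tall, standing between the two racks. Origin: centre of its underside.
- eraser: Loose bystander: board eraser, wooden back with grey felt, 50 x 120 x 28 mm, lying on the bench. Origin: centre of its underside.
- beaker: Loose bystander: glass beaker, 66 mm across, 80 mm tall. Origin: centre of its underside.
- wash_bottle: Loose bystander: white wash bottle with a red cap and spout, 64 mm across, 173 mm tall. Origin: centre of its underside.
- weight: Loose bystander: brass knobbed weight, 34 mm across, 48 mm tall. Origin: centre of its underside.
- mortar: Loose bystander: white ceramic mortar bowl, 90 mm across, 50 mm tall. Origin: centre of its underside.
- notebook: Loose bystander: blue notebook, 105 x 148 x 14 mm, lying on the bench. Origin: centre of its underside.

How it is judged:
By the outcome, as a careful person would: the job done as asked, in the order asked, and still so for the second after the job is handed in, with the robot touching nothing.
It also fails if it takes over 42 s, if anything falls off the work surface, if the arm or the gripper's body presses on something with over 40 N, if the wrist force passes 120 N, or if a joint passes its speed limit or range.

## Working session

There is one attempt and no reset: what is moved stays moved. The work goes in short steps, Python scripts to look and compute and a tool call to move; the robot and the scene stay as the last step left them, time stands still between calls to the robot, and variables do not carry over. Pictures are saved under pics/ and viewed, and the job is handed in when it is done.

Besides the shell and the picture viewer there is one more tool, called after "Emit:" as a command line: name --pt "numbers of a row" for each row, then --argument value for the rest. play_rows: Moves the arm, as the interface text tells. Its arguments: {"type":"object","properties":{"commands":{"type":"array"},"claw":{"type":"number"},"force":{"type":"number"}},"required":["commands"]}

```bash
mkdir -p pics
python3 - <<'E'
from station import sensors, read_camera, bot
import cv2, numpy as np, pickle
o=sensors.get_obs(); print(o)
for n in ("scene","top"):
    c=read_camera(n); cv2.imwrite(f"pics/{n}0.png",c["frame"]); pickle.dump(c,open(n+"0.pkl","wb"))
    print(n,{k:v for k,v in c.items() if k not in("frame","depth")}, (c["depth"]>0).mean())
E
```

```text
{'t': 0.0, 'q': array([-1.43410672,  0.47782464,  0.02232658,  1.55642969, -0.01150826,
        1.10930285, -0.08309095]), 'joint_vel': array([-0.00257291,  0.00032022, -0.00131229,  0.00077385, -0.00158314,
       -0.00176784,  0.00117898]), 'joint_torque': array([-1.74285557e-03, -5.96445715e+01,  1.60686426e+00, -2.81200433e+01,
        1.24821888e-02,  9.30712296e-03, -1.99038124e-05]), 'eef_pos': array([0.16350575, 0.65462298, 0.40371791]), 'tool_rot': array([-5.04110235e-05,  1.22070102e-01,  9.92521056e-01, -9.16934900e-04]), 'contact_force': array([ 0.97085063,  0.08243344, -0.31768956]), 'torque': array([ 0.05371312, -0.01265582,  0.00544921]), 'gripper_width': 1.000943178464112}
scene {'fx': 445.11678244536955, 'fy': 445.11678244536955, 'cx': 306.69965538275034, 'cy': 243.4161538828758, 'rvec': array([ 2.20617973,  1.29058331, -0.42602769]), 'tvec': array([-0.25284151, -0.35834054,  1.29242318])} 0.9959830729166667
top {'fx': 474.27916701406923, 'fy': 474.27916701406923, 'cx': 315.1261730319517, 'cy': 245.8088152491903, 'rvec': array([ 2.17538661, -2.17191274,  0.13032203]), 'tvec': array([-0.00722996,  0.53073655,  1.19887644])} 0.9959895833333333
```

View pics/scene0.png

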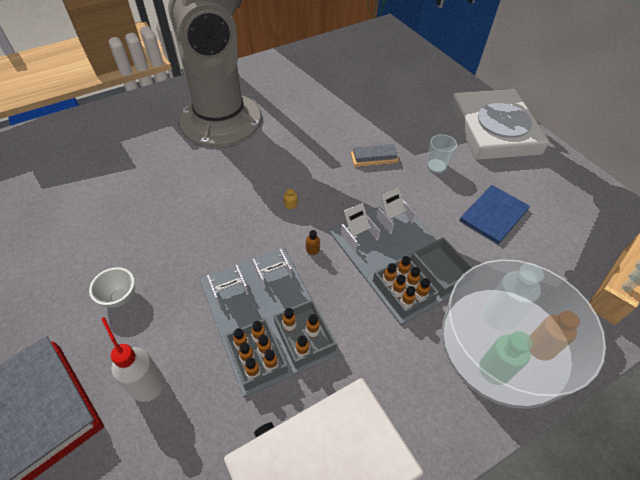

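View pics/top0.png

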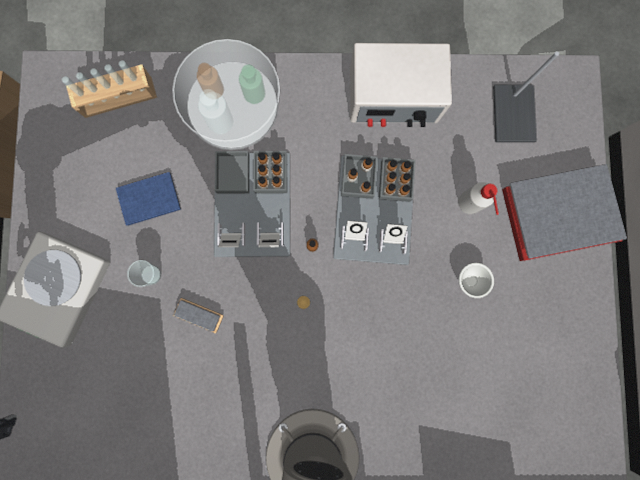

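Run:
```python
import cv2, numpy as np, pickle
c=pickle.load(open("top0.pkl","rb"));s=pickle.load(open("scene0.pkl","rb"))
a=cv2.resize(c["frame"][140:270,200:430],None,fx=3.4,fy=3.4,interpolation=cv2.INTER_CUBIC);cv2.imwrite("pics/topz.png",a)
a=cv2.resize(s["frame"][170:330,190:450],None,fx=3,fy=3,interpolation=cv2.INTER_CUBIC);cv2.imwrite("pics/scenez.png",a)
```

```text
(no output)
```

View pics/topz.png

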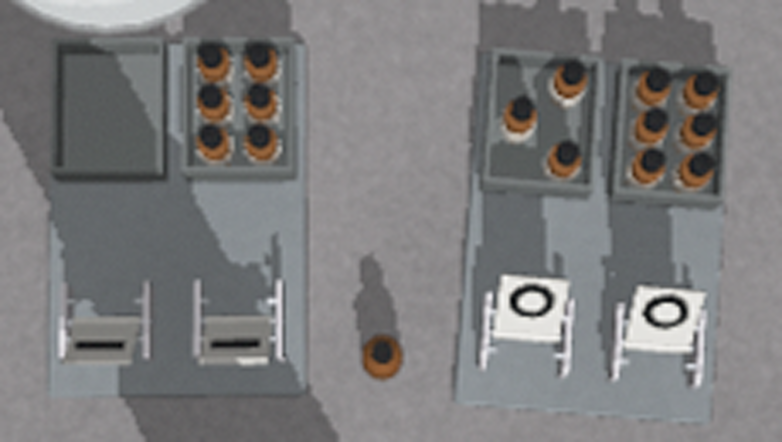

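View pics/scenez.png

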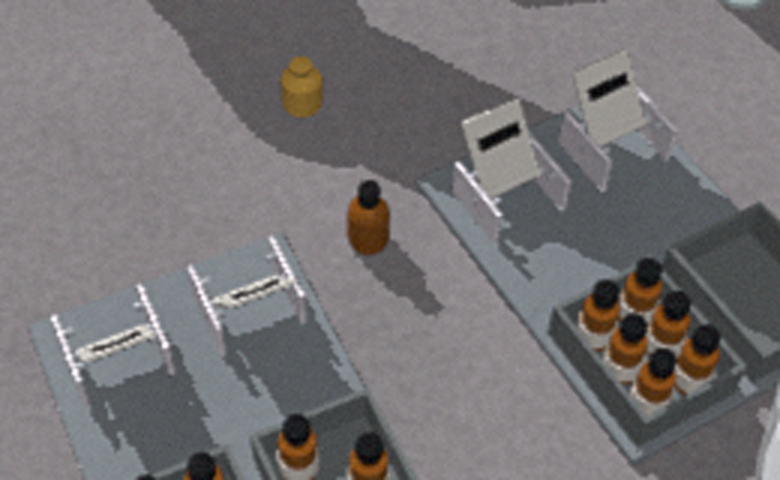

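```bash
cat > h.py <<'E'
import cv2, numpy as np, pickle
def cloud(c):
    h,w=c["depth"].shape; v,u=np.mgrid[:h,:w]; d=c["depth"].astype(float)
    P=np.stack([(u-c["cx"])/c["fx"]*d,(v-c["cy"])/c["fy"]*d,d],-1)
    R=cv2.Rodrigues(c["rvec"])[0]; return (P-c["tvec"])@R
def ray(c,u,v,z):
    R=cv2.Rodrigues(c["rvec"])[0]; o=-R.T@c["tvec"]; d=R.T@np.array([(u-c["cx"])/c["fx"],(v-c["cy"])/c["fy"],1.])
    return o+d*(z-o[2])/d[2]
E
python3 - <<'E'
from h import *
for n in ("top","scene"):
  c=pickle.load(open(n+"0.pkl","rb")); W=cloud(c)
  print(n,"table z",np.median(W[...,2][(abs(W[...,2])<.02)&(W[...,0]>.3)&(W[...,0]<.5)]))
  if n=="top":
    hsv=cv2.cvtColor(c["frame"],cv2.COLOR_BGR2HSV)
    for nm,(u0,u1,v0,v1) in dict(L=(205,298,145,262),R=(326,420,145,270)).items():
      sub=W[v0:v1,u0:u1].reshape(-1,3)
      m=(W[...,2]>.005)&(W[...,2]<.016); k=np.zeros_like(m);k[v0:v1,u0:u1]=1; base=m&k
      m2=((W[...,2]>.005)&(W[...,2]<.07)&k).astype(np.uint8)
      cs,_=cv2.findContours(m2,cv2.RETR_EXTERNAL,cv2.CHAIN_APPROX_NONE); cc=max(cs,key=cv2.contourArea)
      print(nm,cv2.minAreaRect(cc)[:], cv2.boxPoints(cv2.minAreaRect(cc)).tolist())
      print([ray(c,*p,.01)[:2].round(4).tolist() for p in cv2.boxPoints(cv2.minAreaRect(cc))])
      # plates
      e=(W[...,2]>.055)&k; e[:215]=0
      n_,lab,st,ct=cv2.connectedComponentsWithStats(e.astype(np.uint8))
      for i in range(1,n_):
        if st[i,4]<15: continue
        Q=W[lab==i]; print(" hi",st[i],Q.mean(0).round(4),Q.min(0).round(4),Q.max(0).round(4))
      ch=(W[...,2]>.03)&k; ch[:195]=0
      n_,lab,st,ct=cv2.connectedComponentsWithStats(ch.astype(np.uint8))
      for i in range(1,n_):
        if st[i,4]<15: continue
        Q=W[lab==i]; print(" all",st[i],Q.mean(0).round(4),Q.min(0).round(4),Q.max(0).round(4))
E
```

```text
top table z -0.0008649398084253707
L ((251.5, 203.5), (105.0, 77.0), 90.0) [[213.0, 151.0], [290.0, 151.0], [290.0, 256.0], [213.0, 256.0]]
[[0.787, 0.2667], [0.7881, 0.0609], [0.5057, 0.0591], [0.5053, 0.2601]]
 hi [219 238  22   9 158] [0.5332 0.2075 0.0771] [0.4012 0.0107 0.0551] [0.5471 0.234  1.2482]
 hi [259 238  21   9 159] [0.5334 0.1086 0.0775] [0.4012 0.0107 0.0552] [0.5475 0.1341 1.2482]
 all [218 222  27  25 410] [0.5488 0.2086 0.0555] [0.4012 0.0107 0.0304] [0.5896 0.2424 1.2482]
 all [257 222  27  25 391] [0.5483 0.1104 0.0566] [0.4012 0.0107 0.03  ] [0.5907 0.143  1.2482]
R ((375.0760803222656, 208.703369140625), (76.02660369873047, 105.43508911132812), 4.513988018035889) [[333.0317077636719, 258.2656555175781], [341.3296813964844, 153.15760803222656], [417.1204528808594, 159.14108276367188], [408.8224792480469, 264.2491455078125]]
[[0.5, -0.0536], [0.7828, -0.0767], [0.7674, -0.2804], [0.4846, -0.2524]]
 hi [347 220  21  12 201] [ 0.5768 -0.1097  0.0748] [ 0.4012 -0.1359  0.0552] [0.5905 0.0107 1.2482]
 hi [386 224  22  11 204] [ 0.5677 -0.2073  0.0806] [ 0.4012 -0.2356  0.055 ] [0.5813 0.0107 1.2482]
 all [358 195  17   2  25] [ 0.6621 -0.1422  0.0376] [ 0.66   -0.1597  0.0303] [ 0.6639 -0.1181  0.0451]
 all [380 195  34   5 107] [ 0.6578 -0.2202  0.0405] [ 0.6526 -0.2595  0.0304] [ 0.6645 -0.1745  0.0489]
 all [341 220  28  30 480] [ 0.5637 -0.1089  0.0586] [ 0.4012 -0.1422  0.0301] [0.5905 0.0107 1.2482]
 all [380 224  28  29 497] [ 0.555  -0.2072  0.0581] [ 0.4012 -0.2426  0.0301] [0.5813 0.0107 1.2482]
scene table z -0.00016466526768683747
```

Run:
```python
from h import *
c=pickle.load(open("top0.pkl","rb")); W=cloud(c); ok=(c["depth"]>.5)
for nm,(u0,u1,v0,v1,yaw) in dict(LR=(255,287,218,250,0.),LL=(215,250,218,250,0.),RL=(339,371,216,254,-.09),RR=(378,412,218,254,-.09)).items():
  k=np.zeros_like(ok);k[v0:v1,u0:u1]=1
  for lo,hi in ((.055,.1),(.07,.1),(.040,.05)):
    Q=W[k&ok&(W[...,2]>lo)&(W[...,2]<hi)]
    X=np.array([np.cos(yaw),np.sin(yaw)]);Y=np.array([-X[1],X[0]])
    a=Q[:,:2]@X;b=Q[:,:2]@Y
    pc=lambda s:np.percentile(s,[1,50,99]).round(4)
    cen=X*(a.min()+a.max())/2+Y*(b.min()+b.max())/2
    print(nm,lo,len(Q),"a",pc(a),"b",pc(b),"z",pc(Q[:,2]),"mid",cen.round(4))
s=pickle.load(open("scene0.pkl","rb"));W=cloud(s)
for nm,(u0,u1,v0,v1) in dict(LR=(343,372,200,235),RL=(255,290,250,280)).items():
  w=W[v0:v1,u0:u1].reshape(-1,3)
  Q=w[(w[:,2]>.055)&(w[:,2]<.1)]; print("scene",nm,len(Q),Q.mean(0).round(4),np.percentile(Q,[1,99],axis=0).round(4).tolist())
```

```text
LR 0.055 158 a [0.5245 0.5333 0.5472] b [0.0848 0.1095 0.1335] z [0.0557 0.0703 0.0813] mid [0.5359 0.1093]
LR 0.07 82 a [0.5243 0.5295 0.5359] b [0.0864 0.111  0.1336] z [0.0702 0.0771 0.0815] mid [0.5312 0.1101]
LR 0.04 126 a [0.5338 0.5542 0.5897] b [0.0784 0.1223 0.1428] z [0.0401 0.045  0.0494] mid [0.5619 0.1107]
LL 0.055 157 a [0.5241 0.5332 0.5447] b [0.1849 0.2088 0.2335] z [0.0553 0.0692 0.0826] mid [0.5356 0.209 ]
LL 0.07 73 a [0.5241 0.5273 0.5351] b [0.1854 0.208  0.2328] z [0.0702 0.0769 0.0828] mid [0.5296 0.2092]
LL 0.04 137 a [0.5332 0.5539 0.5877] b [0.1773 0.2141 0.2423] z [0.0401 0.0448 0.049 ] mid [0.5612 0.2095]
RL 0.055 200 a [0.5731 0.5856 0.5964] b [-0.0828 -0.058  -0.0336] z [0.0558 0.069  0.0821] mid [ 0.5771 -0.1104]
RL 0.07 90 a [0.5848 0.5915 0.5966] b [-0.0818 -0.0598 -0.0344] z [0.0703 0.0758 0.0823] mid [ 0.583  -0.1113]
RL 0.04 158 a [0.5327 0.5666 0.5864] b [-0.0912 -0.059  -0.0254] z [0.0402 0.0447 0.0498] mid [ 0.5524 -0.1083]
RR 0.055 203 a [0.5736 0.5857 0.5974] b [-0.1821 -0.157  -0.1329] z [0.0552 0.0694 0.0823] mid [ 0.5687 -0.2097]
RR 0.07 95 a [0.5833 0.5918 0.5977] b [-0.1822 -0.1576 -0.1328] z [0.0705 0.0761 0.0834] mid [ 0.5738 -0.2102]
RR 0.04 164 a [0.5325 0.566  0.5865] b [-0.1913 -0.1585 -0.1249] z [0.0402 0.0442 0.0498] mid [ 0.5432 -0.2077]
scene LR 298 [0.5366 0.1106 0.0687] [[0.5255, 0.0865, 0.0551], [0.5487, 0.1361, 0.0827]]
scene RL 95 [ 0.5827 -0.1106  0.0753] [[0.5674, -0.1334, 0.0589], [0.5903, -0.0852, 0.0823]]
```

Emit:
play_rows --pt "0 0 0 -7" --pt "0 0 0 -7" --pt "-0.02 -0.034 0 0" --pt "-0.02 -0.034 0 0" --pt "-0.02 -0.034 0 0" --pt "-0.02 -0.034 0 0" --pt "-0.02 -0.034 0 0" --pt "-0.02 -0.034 0 0" --pt "-0.02 -0.034 0 0" --pt "-0.02 -0.034 0 0" --pt "-0.02 -0.034 0 0" --pt "-0.02 -0.034 0 0" --pt "-0.02 -0.034 0 0" --pt "-0.02 -0.034 0 0" --pt "-0.02 -0.034 0 0" --pt "-0.02 -0.034 0 0" --pt "-0.02 -0.034 0 0" --pt "-0.02 -0.034 0 0" --claw 0 --force 20

```text
t: 1.9
eef_pos: [0.4837, 0.1092, 0.4046]
tool_rot: [-0.0, 0.0, 1.0, 0.0]
contact_force: [0.9, 0.1, 0.0]
gripper_width: 0.003
```

Emit:
play_rows --pt "0 0 0 0" --pt "0 0 0 0"

```text
t: 2.1
eef_pos: [0.4834, 0.11, 0.4044]
tool_rot: [-0.0, 0.001, 1.0, -0.0]
contact_force: [0.1, 1.4, -0.0]
gripper_width: 0.001
```

Run:
```python
from station import sensors, read_camera, bot
from h import *
o=sensors.get_obs(); print(o['eef_pos'],o['tool_rot'],o['gripper_width'])
c=read_camera("wrist"); cv2.imwrite("pics/w1.png",c["frame"]);print(c["T_tool_cam"])
c=read_camera("scene"); cv2.imwrite("pics/s1.png",c["frame"])
```

```text
[0.48339873 0.1100032  0.40438991] [-3.78666157e-04  1.45021876e-03  9.99998872e-01 -9.79838116e-05] 0.0006577950949903219
[[-6.00408784e-04 -9.53104166e-01 -3.02641847e-01  7.73993676e-02]
 [ 9.99999802e-01 -5.14667620e-04 -3.63058886e-04  2.94102481e-04]
 [ 1.90272978e-04 -3.02642005e-01  9.53104286e-01  3.02999471e-02]
 [ 0.00000000e+00  0.00000000e+00  0.00000000e+00  1.00000000e+00]]
```

View pics/w1.png

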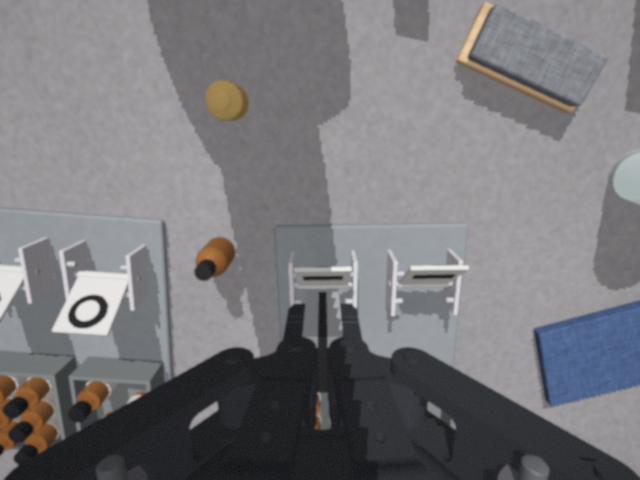

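View pics/s1.png

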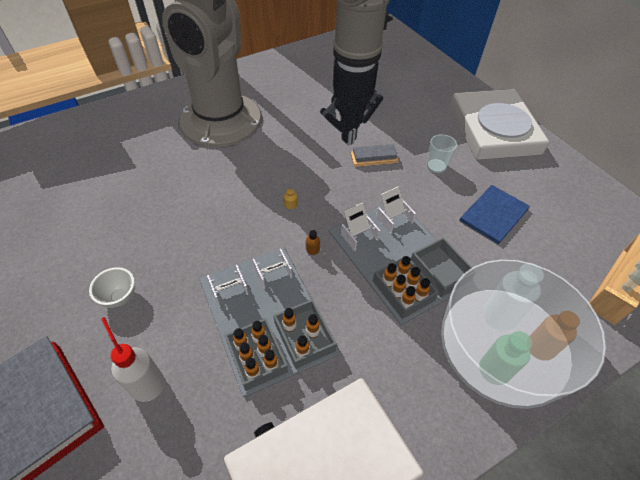

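Emit:
play_rows --pt "0 0 0.04 0" --pt "0 0 0.04 0" --pt "0 0 0.04 0" --pt "0 0 0.03 0" --pt "0 0 0.016 0" --pt "0 0 0 0" --pt "0 0 0 0"

```text
t: 2.9
eef_pos: [0.4832, 0.1117, 0.239]
tool_rot: [-0.0, -0.001, 1.0, 0.0]
contact_force: [0.9, 0.5, -0.1]
gripper_width: -0.003
```

Emit:
play_rows --pt "-0.005 0 0 0" --pt "-0.005 0 0 0" --pt "-0.005 0 0 0" --pt "-0.005 0 0 0" --pt "-0.005 0 0 0" --pt "-0.005 0 0 0" --pt "-0.005 0 0 0" --pt "-0.005 0 0 0" --pt "-0.005 0 0 0" --pt "-0.005 0 0 0"

```text
t: 3.9
eef_pos: [0.5338, 0.1107, 0.2387]
tool_rot: [-0.0, 0.0, 1.0, -0.0]
contact_force: [-0.4, -0.0, 0.7]
gripper_width: -0.002
```

Run:
```python
from station import sensors, read_camera, bot
from h import *
o=sensors.get_obs(); print(o['eef_pos'],o['contact_force'])
c=read_camera("scene"); cv2.imwrite("pics/s2.png",cv2.resize(c["frame"][130:290,270:470],None,fx=3.5,fy=3.5))
```

```text
[0.53375066 0.11068199 0.23866169] [-0.42681587 -0.01514504  0.65118793]
```

View pics/s2.png

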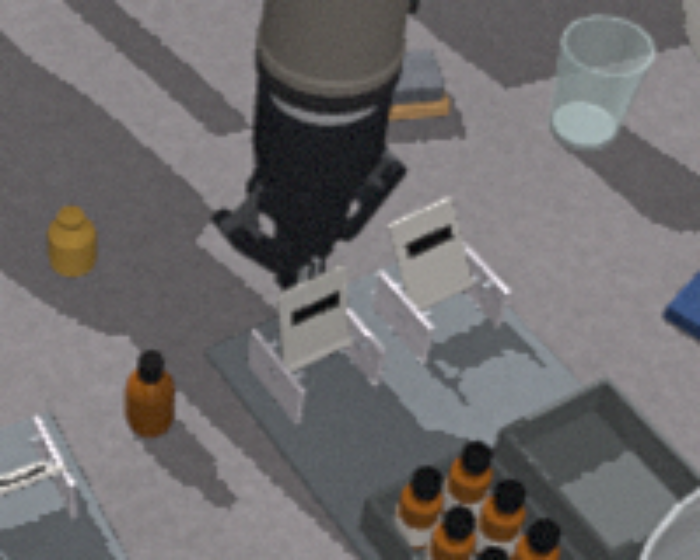

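Emit:
play_rows --pt "-0.005 0 0 0" --pt "-0.005 0 0 0" --pt "-0.005 0 0 0" --pt "-0.005 0 0 0" --pt "-0.005 0 0 0" --pt "-0.004 0 0 0" --pt "0 0 0 0" --pt "0 0 0 0" --pt "0 0 0 0"

```text
t: 4.85
eef_pos: [0.5621, 0.1107, 0.2386]
tool_rot: [-0.0, 0.0, 1.0, -0.0]
contact_force: [-0.6, -0.4, 0.8]
gripper_width: 0.001
```

Run:
```python
from station import sensors, read_camera, bot
from h import *
o=sensors.get_obs(); print(o['eef_pos'],o['contact_force'])
c=read_camera("scene"); cv2.imwrite("pics/s3.png",cv2.resize(c["frame"][130:290,270:470],None,fx=3.5,fy=3.5))
```

```text
[0.56212125 0.1106966  0.23863814] [-0.56267019 -0.41871475  0.78083013]
```

View pics/s3.png

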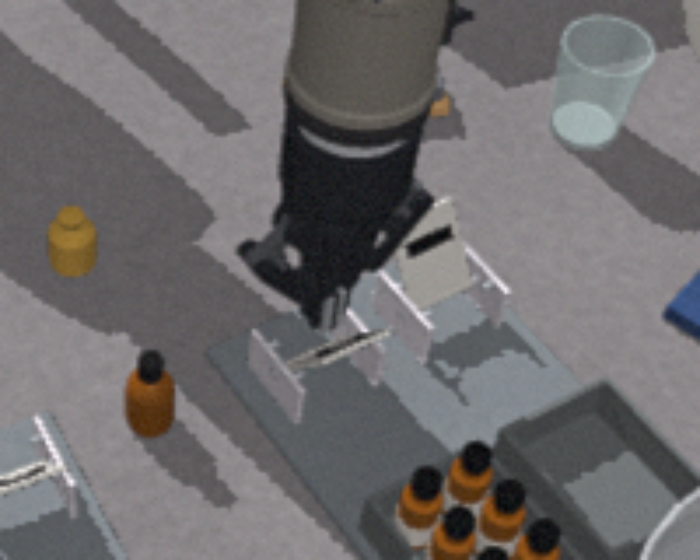

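Emit:
play_rows --pt "0.01 0 -0.01 0" --pt "0 0 -0.03 0" --pt "0 0 -0.04 0" --pt "0 0 -0.04 0" --pt "-0.012 -0.0375 0 0" --pt "-0.012 -0.0375 0 0" --pt "-0.012 -0.0375 0 0" --pt "-0.012 -0.0375 0 0" --pt "-0.012 -0.0375 0 0" --pt "-0.009 -0.0375 0 0" --pt "0 0 0 5.2" --pt "0 0 0 0" --pt "0 0 0 0"

```text
t: 6.2
eef_pos: [0.6208, -0.1131, 0.3589]
tool_rot: [-0.0, 0.044, 0.999, 0.0]
contact_force: [0.4, -0.4, 0.3]
gripper_width: 0.002
```

Run:
```python
from station import sensors, read_camera, bot
from h import *
o=sensors.get_obs(); print(o['eef_pos'],o['contact_force'],o['tool_rot'])
c=read_camera("scene"); cv2.imwrite("pics/s4.png",cv2.resize(c["frame"][130:370,190:470],None,fx=2.5,fy=2.5))
```

```text
[ 0.6207954  -0.1131332   0.35888507] [ 0.36389847 -0.4330115   0.29331163] [-1.93820381e-04  4.39345970e-02  9.99034282e-01  4.65089223e-04]
```

View pics/s4.png

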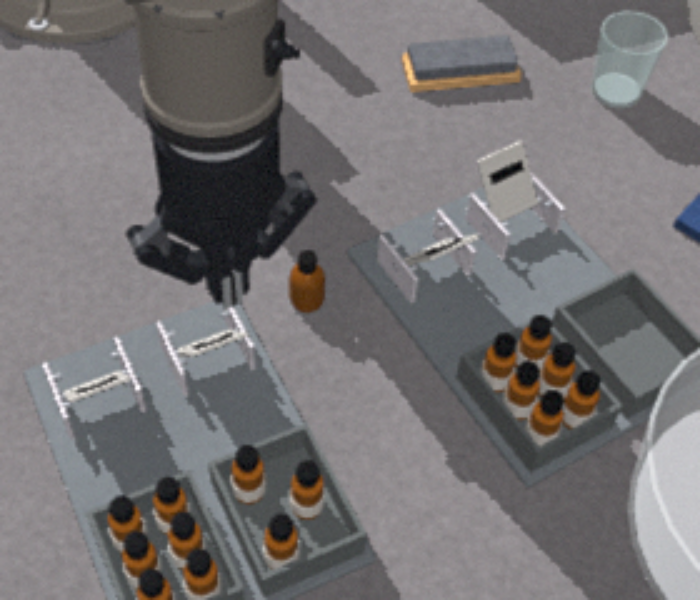

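Emit:
play_rows --pt "0 0 0.04 0" --pt "0 0 0.04 0" --pt "0 0 0.03 0" --pt "0 0 0.01 0" --pt "0 0 0 0" --pt "0 0 0 0"

```text
t: 6.85
eef_pos: [0.6219, -0.114, 0.2402]
tool_rot: [0.001, 0.045, 0.999, 0.0]
contact_force: [-0.3, 0.1, 0.9]
gripper_width: -0.0
```

Emit:
play_rows --pt "0.005 0 0 0" --pt "0.005 0 0 0" --pt "0.005 0 0 0" --pt "0.005 0 0 0" --pt "0.005 0 0 0" --pt "0.005 0 0 0" --pt "0.005 0 0 0" --pt "0.005 0 0 0"

```text
t: 7.65
eef_pos: [0.581, -0.1106, 0.2387]
tool_rot: [-0.0, 0.046, 0.999, 0.0]
contact_force: [0.3, 0.1, -0.2]
gripper_width: 0.0
```

Run:
```python
from station import sensors, read_camera, bot
from h import *
o=sensors.get_obs(); print(o['eef_pos'],o['contact_force'])
c=read_camera("scene"); cv2.imwrite("pics/s5.png",cv2.resize(c["frame"][130:370,190:470],None,fx=2.5,fy=2.5))
```

```text
[ 0.58095058 -0.1106361   0.23866009] [ 0.26360373  0.12708479 -0.18213749]
```

View pics/s5.png

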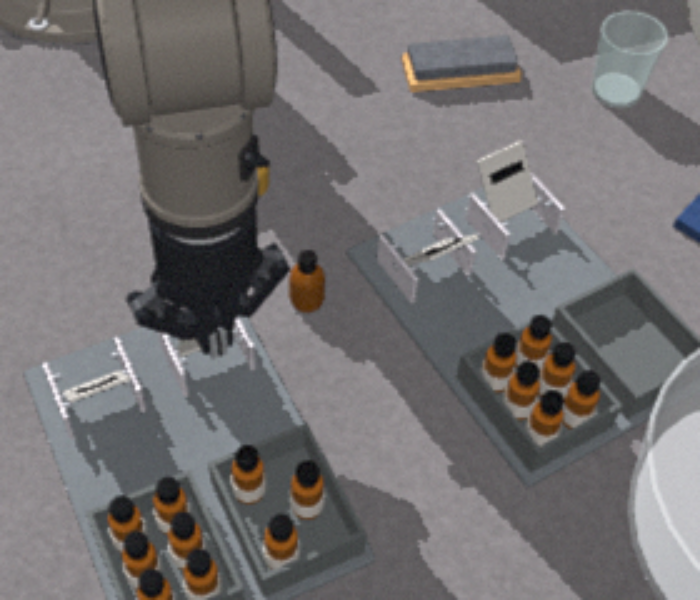

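Emit:
play_rows --pt "0.005 0 0 0" --pt "0.005 0 0 0" --pt "0.005 0 0 0" --pt "0.005 0 0 0" --pt "0.005 0 0 0" --pt "0.003 0 0 0" --pt "0 0 0 0" --pt "0 0 0 0" --pt "0 0 0 0"

```text
t: 8.6
eef_pos: [0.5537, -0.1081, 0.2387]
tool_rot: [0.0, 0.046, 0.999, -0.0]
contact_force: [-0.2, -0.6, -0.2]
gripper_width: 0.005
```

Emit:
play_rows --pt "-0.01 0 -0.01 0" --pt "-0.005 0 -0.03 0" --pt "0 0 -0.04 0" --pt "0 0 -0.04 0" --pt "0 0 -0.04 0" --pt "0 0 0 0" --pt "0 0 0 0"

```text
t: 9.3
eef_pos: [0.5687, -0.1095, 0.3996]
tool_rot: [0.001, 0.046, 0.999, 0.0]
contact_force: [-0.9, 0.1, -0.9]
gripper_width: 0.001
```

Run:
```python
from station import sensors, read_camera, bot
from h import *
o=sensors.get_obs(); print(o['eef_pos'],o['contact_force'])
c=read_camera("scene"); cv2.imwrite("pics/s6.png",cv2.resize(c["frame"][130:370,190:470],None,fx=2.5,fy=2.5))
```

```text
[ 0.56865881 -0.10953385  0.39956065] [-0.90521666  0.11536286 -0.89768991]
```

View pics/s6.png

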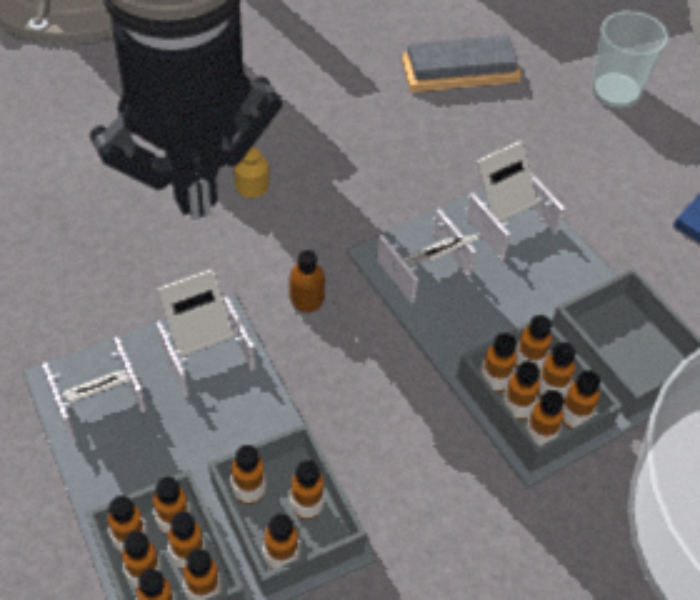

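Run:
```python
from station import sensors, read_camera, bot
from h import *
s=read_camera("scene"); W=cloud(s)
for nm,(hx,hy,yaw) in dict(LL=(.560,.209,0),LR=(.560,.11,0),RL=(.5535,-.1085,-.09),RR=(.5445,-.208,-.09)).items():
  X=np.array([np.cos(yaw),np.sin(yaw)]);Y=np.array([-X[1],X[0]])
  d=W[...,:2]-[hx,hy];a=d@X;b=d@Y
  m=(abs(a)<.05)&(abs(b)<.024)&(W[...,2]>.05)&(W[...,2]<.1)
  p=a[m];z=W[...,2][m]; print(nm,m.sum(),"a",np.percentile(p,[2,50,98]).round(3),"z",np.percentile(z,[2,50,98]).round(3),"ang",np.median(np.arctan2(p,z-.032)).round(2))
c=read_camera("top"); cv2.imwrite("pics/t6.png",cv2.resize(c["frame"][130:350,110:510],None,fx=2,fy=2))
```

```text
LL 305 a [-0.034 -0.022 -0.01 ] z [0.05  0.066 0.081] ang -0.58
LR 91 a [0.017 0.033 0.04 ] z [0.056 0.077 0.082] ang 0.64
RL 402 a [-0.037 -0.025 -0.013] z [0.051 0.067 0.081] ang -0.64
RR 99 a [0.011 0.032 0.036] z [0.053 0.078 0.082] ang 0.6
```

View pics/t6.png

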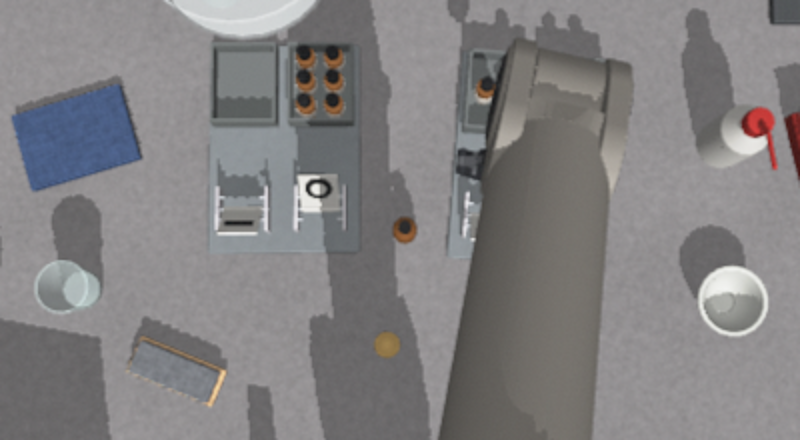

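All four plates rest at about ±0.6 rad on the correct sides, and the arm is clear of everything.

```bash
python3 -c "
from station import bot
print(bot.hand_in())"
```

```text
the job is handed in; nothing more can be done
None
```

I pushed over the two wrong plates with the closed fingertips and handed the job in at about 9.5 s, with the arm raised clear. No verdict is reported.

- **Rack on the robot's left, right plate:** its tray is full but it showed the bar, so I pushed it towards its tray. It now shows the ring.
- **Rack on the robot's right, left plate:** its tray holds three bottles but it showed the ring, so I pushed it towards the robot. It now shows the bar.
- **Other two plates:** the empty tray showed the bar and the other full tray showed the ring, both already right, so I left them alone.

My last check used the scene camera's depth. The two pushed plates measured +0.64 and -0.64 rad, and the untouched ones -0.58 (empty tray) and +0.60 (full tray). Their free edges were about 36 mm from the hinge and 80 mm up, as expected when resting on the stops.

In the last pictures every bystander I could see stood where it had been. The force readings stayed within about 1.5 N, which is no more than the readings taken away from any contact. In the last top view the arm hid most of the right-hand rack, so I checked that rack only with the scene camera.

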